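# Fit the spindle of the ice-cream maker

## Task

Open the lid of the white ice-cream maker all the way back until it rests on its stop. Then take the stirring spindle out of the draining stand (the utensil with the flat round collar under its straight grip, not the wooden muddler) and lower its rod through the round eye in the bridge inside the maker until the collar sits flat on the bridge; do not drop it in, and leave the lid open and everything else where it stands.

Things in the scene. Friction and masses are not known exactly. Their poses are not given: they have to be found in the camera images.
- maker: Ice-cream maker, fixed: white open-topped housing, 170 (x) by 200 (y) by 140 mm high without lid, walls 8 mm. Origin: centre of its underside, z up; -x front (black buttons), +x back (lid hinge). Inside, an aluminium bridge spans it along y; in its middle a 60 mm square plate, 12 mm thick, top 75 mm above the worktop, 65 mm below the rim. 55 mm free under the plate.
- eye (a point): Centre of the round eye in the bridge plate, at the plate's top face (12 mm in front of the middle of the housing, 75 mm above the worktop). Vertical through hole, 18 mm in diameter with a 2 mm chamfer. Axes as the maker's.
- lid (a joint): Angle of the lid: 0 closed (level), grows as the front edge is lifted up and back, 1.9 at its stop, leaning back. A free hinge: it falls shut below about 1.5 and falls open onto the stop beyond. The lid is a white plate, 170 by 200 mm, 8 mm thick, 0.2 kg.
- lid_hinge (a point): Middle of the lid's hinge line, at the top of the maker's back rim (140 mm up). The hinge axis is this frame's y axis; the frame turns with the lid. When closed the lid reaches 170 mm from it along -x.
- lid_handle (a point): Middle of the head of the lid's grey round knob: head 28 mm in diameter, 16 mm tall, on a 12 mm neck. 140 mm from the hinge line along the lid (30 mm from the lid's front edge, centred across), 35 mm above the lid's upper face, 43 mm above the plane through the hinge line. The frame turns with the lid.
- spindle: Stirring spindle, 114 mm tall, 0.12 kg: steel rod 12 mm in diameter (z -60 to 0 mm), white flat round collar 36 mm in diameter (0 to 6), straight white cylindrical grip 26 mm in diameter (6 to 54). Origin on its axis at the collar's underside, z up along the grip. Starts upright in one of the stand's two holes, collar resting on the stand.
- stand: Draining stand, fixed: grey plate, 200 (x) by 80 (y) by 10 mm, on two end panels, top 75 mm above the worktop. Two through holes, 16 mm in diameter, on its x axis at -55 and +55 mm. Origin: centre of its underside. The spindle stands in one hole, the muddler in the other, in either order.
- muddler: Wooden muddler in the other hole of the stand, to be left alone: a 12 mm rod below, a 90 mm tall slim wooden body (24 to 20 mm in diameter) and a 38 mm ball on top, its top 119 mm above the stand's plate. No collar. Origin where it rests on the plate.
- mug: White mug, 80 mm in diameter, 90 mm tall, behind the maker and the stand; leave alone. Origin at the centre of its underside.
- jar_a: Small white jar with a steel cap, 44 mm in diameter, 70 mm tall, between the maker and the stand; leave alone. Origin under it.
- jar_b: The second small white jar, same as jar_a, farther from the robot; leave alone. Origin under it.
- soap: Green plastic washing-up bottle with a white cap, 64 mm in diameter, 190 mm tall, at the right; leave alone. Origin under it.
- canister: Steel canister, 90 mm in diameter, 130 mm tall, at the left; leave alone. Origin under it.
- bowl: Blue bowl, 120 mm in diameter, 55 mm tall, at the far side; leave alone. Origin under it.
- spoon: Wooden spoon lying at the far side; leave alone.
Things that resemble listed ones, but are neither listed nor needed, are in the scene too. What is shaped like the spindle but green or yellow is not meant.

How it is judged:
On the way, in this order (a step that is already met when the one before it is completed fails the run):
1. the lid lies back on its stop (value of joint lid above 1.75 rad), for 0.2 s.
2. the spindle's rod is through the eye with its collar on the bridge (horizontal distance between spindle and eye below 0.006 m and z of spindle in the frame of eye between -0.004 and 0.004 m and angle between spindle's own z axis and vertical below 0.07 rad), for 0.2 s.
At the end, for the whole second after the job is handed in: The lid is open on its stop (angle above 1.75); the spindle stands in the eye of the bridge, its axis within 6 mm of the eye's centre, the collar's underside within 4 mm of the bridge's top, upright within 0.07 rad, at rest and released (all of step 2 and value of joint lid above 1.75 rad and linear speed of spindle below 0.02 m/s and contact force between the fingers and spindle below 0.1 N); the robot touches nothing.
It fails at once if the spindle is dropped into the eye (faster than 0.6 m/s while its rod is in the eye) (horizontal distance between spindle and eye below 0.01 m and z of spindle in the frame of eye below 0.055 m and linear speed of spindle above 0.6 m/s).
It fails at once if the muddler, mug, jars, bottle, canister, bowl or spoon is moved by more than 40 mm (distance of any of muddler, mug, jar_a, jar_b, soap, canister, bowl, spoon from where it was at the start of the episode above 0.04 m).
It also fails if it takes over 72 s, if anything falls off the work surface, if the arm or the gripper's body presses on something with over 40 N, if the wrist force passes 120 N, or if a joint passes its speed limit or range.

## Robot

A 6-joint arm with a two-finger parallel gripper is mounted at the origin on the work surface. World frame = base frame: x ahead of the robot, y to its left, z up, the work surface at z = 0. Lengths are in m, angles in rad, forces in N, time in s.
With the tool pointing down it reaches from about 0.425 to 0.95 m from the base axis. Payload 3.5 kg.
Tool frame: the origin (TCP) lies midway between the tips of the shut fingers; the grasp point (between the pads) lies 19 mm behind it; z points along the fingers, y is the line along which they close (so a half turn about z gives the same grasp; the last joint's range is limited). The gripper opens to 85 mm and grips with 20 to 120 N. Pads are 22 mm wide; open, the fingers measure 114 mm over their backs; the gripper's body (76 mm by 85 mm) begins 54 mm behind the grasp point. The pads swing forward as they close: fully open they stand 13 mm farther back than shut.
Start: joints at [-1.475, 0.286, 1.577, -0, 1.279, -0.15], TCP at [0.164, -0.655, 0.231] pointing down, gripper open.
Joint ranges: [-2.77, 2.77], [-0.9, 2.22], [0.21, 2.48], [-1.53, 4.67], [0.24, 2.81], [-2.84, 2.84]. Speed limits (rad/s): [2.79, 2.79, 3.14, 3.14, 3.14, 3.14].

## Interface

Orientations are given as a unit quaternion [x, y, z, w].
In Python, from plant import * gives the robot as it stands.
- The arm moves only by the tool move_arm, never from a script. Its argument "moves" is a list of rows, each a list of 3 entries, a list of its own where there are three numbers: the opening, from 0 (shut) to 1 (fully open), then the shift along the tool's x, y, z in m, then the turn, a rotation vector about the tool's x, y, z in rad. A call has exactly 10 rows; each row shifts and turns the commanded pose from where the row before left it, along the tool's axes as they then stand; what a row does not reach is not made up. A row lasts 1/12 s, in which the tool goes at most 41.7 mm and 7.16 degrees, less where a joint would pass 70% of its speed; a pose out of reach is approached as far as the arm can. A call is refused whole if a number of a shift passes 0.0417 or a number of a turn 0.125, either way. A call with a gripper value outside its range is refused whole. The fingers move at their own pace and stop on an object; "grip_force" is the grip in N (left out, the last holds). Time passes only in rows, so rows that do not move let the fingers close, or fill a call up. It gives the time, the measured TCP pose, the force, the opening and the grip force at its end, in the units of the state.
- get_state(): the state, without advancing time (a new reading comes with each control period).
- read_camera(name): name is "scene" or "side" or "wrist"; returns the picture (384x512x3 uint8, red, green, blue); there is no depth.
- camera_params(name): a dict with "fx", "fy", "cx", "cy" (pixels), "k1" (the pictures are not rectified: a ray, as slopes to the right and down, at radius r is drawn at 1 + k1 r^2 times it, then the intrinsics apply), "rvec" (rotation vector, rad) and "tvec" (3), from world to camera coordinates, as OpenCV has them; the wrist camera has in their place "tool_from_camera" (4x4, takes a point from camera to tool coordinates, whose origin is the TCP and whose axes are the flange's). Camera axes: x right, y down, z forward; pixel columns grow to the right and rows downward; lengths in m; the calibration is good to about 2 mm. A picture is of the moment at which its call begins: read the wrist's pose just before it. camera_params takes no time and is no camera call.
- sign_off(): hands the job in; it is judged then, once.
The state is a dict: "time": time; "qpos": joint angles; "dq": joint speeds; "joint_efforts": joint torques, N m; "eef_pos": TCP position; "tcp_rot": TCP orientation; "contact_force": force on the tool from outside, world axes, zero at the start; "wrist_torque": the same for the moment, N m; "opening": opening from 0.0 (shut) to 1.0 (fully open); "finger_force": force on a finger pad.
Only numpy, scipy, OpenCV 4.12 (cv2) and the standard library are available. Lean on these libraries where they do the work, as an engineer would, in place of code of your own. Each camera call takes 0.05 s, during which the arm holds its last target. There are 200 camera calls.

## Working session

There is one attempt and no reset: what is moved stays moved. The work goes in short steps, Python scripts to look and compute and a tool call to move; the robot and the scene stay as the last step left them, time stands still between calls to the robot, and variables do not carry over. Pictures are saved under pics/ and viewed, at most 11 in all, crops included, and the job is handed in when it is done.

Besides the shell and the picture viewer there is one more tool, called after "Emit:" by a JSON object that holds its "op" and its "data", one argument or row to a line. move_arm: Moves the arm, as the interface text tells. Its arguments: {"type":"object","properties":{"moves":{"type":"array"},"grip_force":{"type":"number"}},"required":["moves"]}

```bash
mkdir -p pics; cat > h.py <<'E'
import numpy as np, cv2
from plant import *
from scipy.spatial.transform import Rotation as R
def ray(name,u,v,st=None):
    p=camera_params(name); k=p['k1']
    d=np.array([(u-p['cx'])/p['fx'],(v-p['cy'])/p['fy']]); s=d.copy()
    for _ in range(20): s=d/(1+k*(s@s))
    r=np.array([s[0],s[1],1.])
    if name=='wrist':
        T=np.array(p['tool_from_camera']); st=st or get_state(); Q=R.from_quat(st['tcp_rot']).as_matrix()
        return Q@T[:3,3]+st['eef_pos'], Q@T[:3,:3]@r
    M=R.from_rotvec(np.ravel(p['rvec'])).as_matrix()
    return -M.T@np.ravel(p['tvec']), M.T@r
def atz(name,u,v,z,st=None):
    o,d=ray(name,u,v,st); return o+d*(z-o[2])/d[2]
def tri(a,b):
    (o1,d1),(o2,d2)=a,b
    A=np.stack([d1,-d2],1); t=np.linalg.lstsq(A,o2-o1,rcond=None)[0]
    p,q=o1+d1*t[0],o2+d2*t[1]; return (p+q)/2,np.linalg.norm(p-q)
def proj(name,P):
    p=camera_params(name); M=R.from_rotvec(np.ravel(p['rvec'])).as_matrix()
    c=M@np.array(P)+np.ravel(p['tvec']); s=c[:2]/c[2]; s=s*(1+p['k1']*(s@s))
    return s*[p['fx'],p['fy']]+[p['cx'],p['cy']]
def snap(name,fn,crop=None,f=1):
    im=read_camera(name)[:,:,::-1]; cv2.imwrite('pics/raw_'+fn,im)
    if crop: x0,y0,x1,y1=crop; im=im[y0:y1,x0:x1]
    cv2.imwrite('pics/'+fn,cv2.resize(im,None,fx=f,fy=f,interpolation=cv2.INTER_CUBIC))
E
python3 - <<'E'
from h import *
np.set_printoptions(precision=4,suppress=True)
s=get_state();print(s)
snap('scene','s0.png',f=1.5);snap('side','d0.png',f=1.5)
for n in('scene','side'): print(ray(n,256,192))
print(camera_params('wrist'))
E
```

```text
{'time': 0.0, 'qpos': array([-1.475 ,  0.2872,  1.5782,  0.    ,  1.2786, -0.15  ]), 'dq': array([-0.001 , -0.0005, -0.0009,  0.0017,  0.0009, -0.0008]), 'joint_efforts': array([  0.0012, -40.5983, -29.2627,  -0.0001,   0.0059,  -0.    ]), 'eef_pos': array([ 0.1642, -0.654 ,  0.2299]), 'tcp_rot': array([ 0.9925,  0.1226,  0.    , -0.0012]), 'contact_force': array([ 0.3623, -0.4763, -0.2106]), 'wrist_torque': array([-0.0006, -0.0245,  0.0345]), 'finger_force': 0.0, 'opening': 1.0030809109212495}
(array([0.9633, 0.4957, 1.1045]), array([-0.3037, -0.4259, -0.8524]))
(array([-0.068 ,  0.9349,  0.9375]), array([ 0.4865, -0.6762, -0.5534]))
{'fx': 334.01450843866604, 'fy': 334.01450843866604, 'cx': 260.01370670584123, 'cy': 193.5667890825608, 'k1': 0.032732342537938386, 'tool_from_camera': array([[-0.0004, -0.9626, -0.2708,  0.0693],
       [ 1.    , -0.0002, -0.0007, -0.0003],
       [ 0.0006, -0.2708,  0.9626, -0.1414],
       [ 0.    ,  0.    ,  0.    ,  1.    ]])}
```

View pics/s0.png

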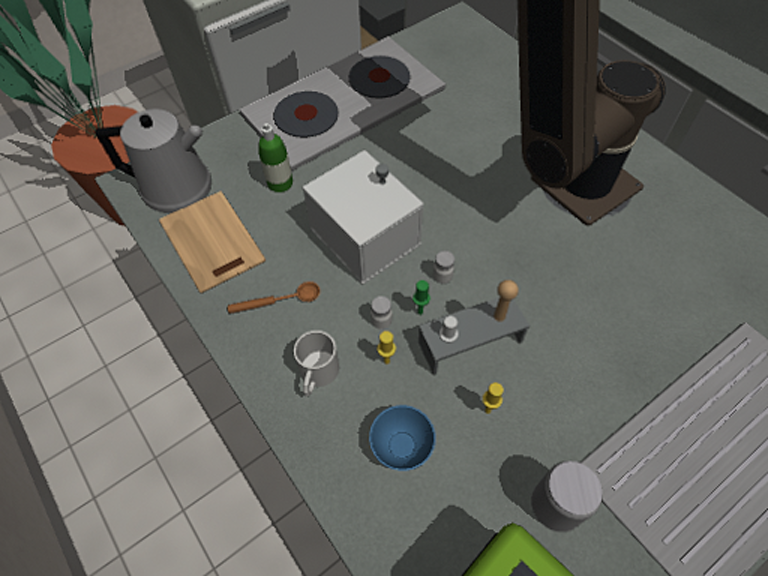

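View pics/d0.png

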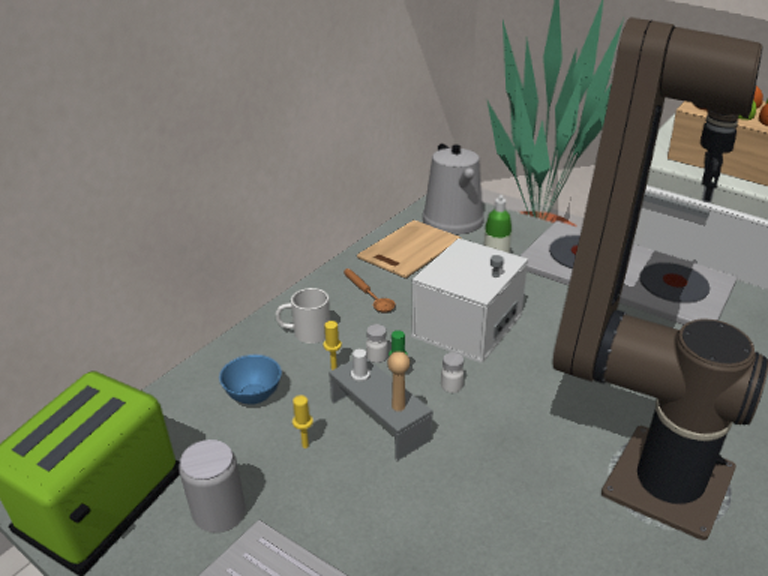

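The scene view shows the lid knob at (381,172). Candidates for the spindle are the white one in the stand (449,328), the green one (421,295), the yellow ones (386,345) and (494,395), and the muddler (507,300). In the side view the white one is at (360,363). I choose the white one and check it in a close crop.

```bash
python3 - <<'E'
import cv2,numpy as np
a=cv2.imread('pics/raw_s0.png');b=cv2.imread('pics/raw_d0.png')
z=lambda im,x0,y0,w,h:cv2.resize(im[y0:y0+h,x0:x0+w],None,fx=5,fy=5,interpolation=cv2.INTER_CUBIC)
def pad(x):
    c=np.zeros((300,400,3),np.uint8)
    return c
# quads 80x60 -> 400x300
q=[z(a,195,95,80,60)[:300,:400],z(a,275,190,80,60),z(b,270,155,80,60),z(b,215,220,80,60)]
cv2.imwrite('pics/q.png',np.vstack([np.hstack(q[:2]),np.hstack(q[2:])]))
E
```

```text
(no output)
```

View pics/q.png

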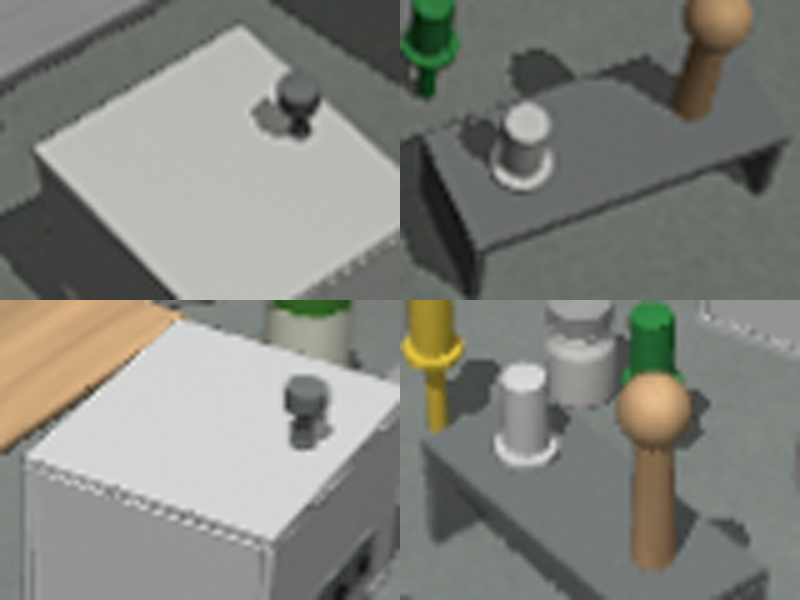

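The crops confirm it: the stand's white utensil has a flat round collar under a straight grip, at scene crop (523,150) and side crop (525,415). The knob head is at (298,92) and (306,398).

```bash
python3 - <<'E'
from h import *
np.set_printoptions(precision=4,suppress=True)
print('knob',tri(ray('scene',254.6,113.2),ray('side',331.2,174.8)))
print('grip top',tri(ray('scene',300.4,214.6),ray('side',239.8,236)),atz('scene',300.4,214.6,.129),atz('side',239.8,236,.129))
print('collar',atz('scene',299.4,223.4,.079),atz('side',240.4,249.6,.079))
print('ball',tri(ray('scene',338.6,194),ray('side',265.8,242)))
print('lid scene',[atz('scene',*p,.148) for p in[(243.4,100.4),(202.2,125),(280.7,135.3),(240,163.5)]])
print('lid side',[atz('side',*p,.148) for p in[(275.6,186.6),(305,159),(324,204),(351,170)]])
print('stand scene',[atz('scene',*p,.075) for p in[(279.5,217.5),(290.5,240),(352,217)]])
E
```

```text
knob (array([ 0.4643, -0.1997,  0.1798]), np.float64(0.003323548711257636))
grip top (array([0.5591, 0.1411, 0.1235]), np.float64(7.72411183275394e-06)) [0.5614 0.1431 0.129 ] [0.5549 0.1464 0.129 ]
collar [0.5619 0.1453 0.079 ] [0.5561 0.1446 0.079 ]
ball (array([0.4535, 0.1721, 0.1723]), np.float64(0.002085056524815562))
lid scene [array([ 0.4414, -0.294 ,  0.148 ]), array([ 0.6086, -0.2871,  0.148 ]), array([ 0.4365, -0.1017,  0.148 ]), array([ 0.6006, -0.0911,  0.148 ])]
lid side [array([ 0.594 , -0.0877,  0.148 ]), array([ 0.6061, -0.2845,  0.148 ]), array([ 0.4282, -0.0896,  0.148 ]), array([ 0.4474, -0.3073,  0.148 ])]
stand scene [array([0.5943, 0.0938, 0.075 ]), array([0.6145, 0.169 , 0.075 ]), array([0.4243, 0.2208, 0.075 ])]
```

Emit:
{"op": "move_arm", "data": {
  "moves": [
    [1,[0,0,-0.025],[0,0,0.103]],
    [1,[0,0,-0.025],[0,0,0.103]],
    [1,[0.0177,-0.0247,0],[0,0,0]],
    [1,[0.0177,-0.0247,0],[0,0,0]],
    [1,[0.0177,-0.0247,0],[0,0,0]],
    [1,[0.0177,-0.0247,0],[0,0,0]],
    [1,[0.0177,-0.0247,0],[0,0,0]],
    [1,[0.0177,-0.0247,0],[0,0,0]],
    [1,[0.0177,-0.0247,0],[0,0,0]],
    [1,[0.0177,-0.0247,0],[0,0,0]]
  ],
  "grip_force": 30
}}

```text
time: 0.93
eef_pos: [0.2984, -0.45, 0.2807]
tcp_rot: [1.0, 0.02, -0.0, -0.001]
contact_force: [-0.0, -1.2, 0.4]
opening: 1.002
finger_force: 0.0
```

Emit:
{"op": "move_arm", "data": {
  "moves": [
    [0.8,[0.0177,-0.0247,0],[0,0,0]],
    [0.8,[0.0177,-0.0247,0],[0,0,0]],
    [0.8,[0.0177,-0.0247,0],[0,0,0]],
    [0.8,[0.0177,-0.0247,0],[0,0,0]],
    [0.8,[0.0177,-0.0247,0],[0,0,0]],
    [0.8,[0.0177,-0.0247,0],[0,0,0]],
    [0.8,[0.0177,-0.0247,0],[0,0,0]],
    [0.8,[0.0177,-0.0247,0],[0,0,0]],
    [0.8,[0.0177,-0.0247,0],[0,0,0]],
    [0.8,[0.0177,-0.0247,0],[0,0,0]]
  ]
}}

```text
time: 1.77
eef_pos: [0.4653, -0.1962, 0.2809]
tcp_rot: [1.0, 0.02, -0.0, -0.0]
contact_force: [0.3, -0.9, -0.1]
opening: 0.803
finger_force: 0.0
```

```bash
python3 - <<'E'
from h import *
s=get_state();print(s['time'],s['eef_pos'],s['tcp_rot'],s['dq'].round(3))
snap('wrist','w1.png',f=1.5)
E
```

```text
1.7667 [ 0.46527051 -0.19620002  0.28090332] [ 9.99802125e-01  1.98899151e-02 -2.67872485e-04 -1.75545968e-04] [ 0.738  0.139 -0.125 -0.002 -0.018  0.731]
```

View pics/w1.png

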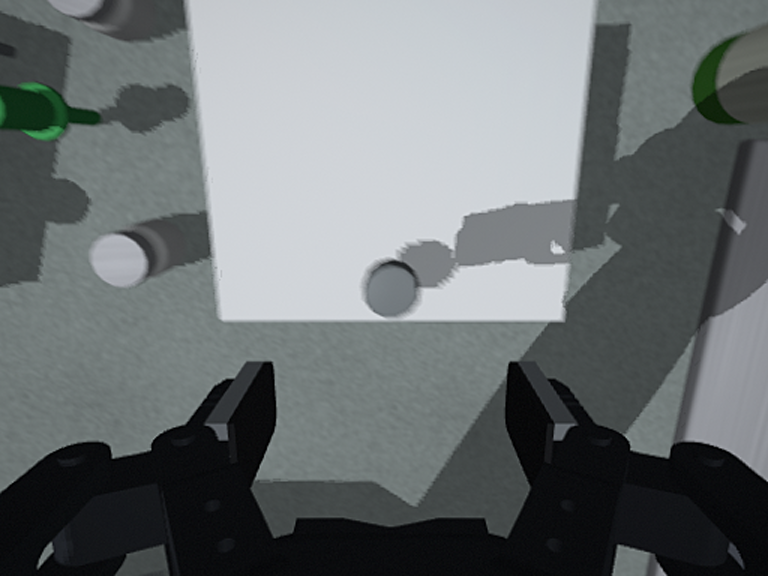

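The wrist view shows the lid square to the gripper: front corners at (220,321) and (564,321), and the knob's top centre at (391,287).

```bash
python3 - <<'E'
from h import *
np.set_printoptions(precision=4,suppress=True)
s=dict(eef_pos=np.array([.46527,-.1962,.2809]),tcp_rot=[9.99802125e-01,1.98899151e-02,-2.67872485e-04,-1.75545968e-04])
f=lambda u,v,z:atz('wrist',u/1.5,v/1.5,z,s)
a,b=f(220,321,.148),f(564,321,.148)
print(a,b,np.linalg.norm(a-b),(a+b)/2,np.arctan2(-(a-b)[0],(a-b)[1]))
print('knobtop',f(391,287,.191))
q=get_state();print(q['eef_pos'],q['dq'])
E
```

```text
[ 0.4349 -0.0986  0.148 ] [ 0.4428 -0.2968  0.148 ] 0.19828917281619926 [ 0.4388 -0.1977  0.148 ] 0.03975606015220326
knobtop [ 0.471  -0.1959  0.191 ]
[ 0.4673 -0.1923  0.2809] [-0.071  -0.0057  0.0094 -0.0529  0.0065 -0.1326]
```

Emit:
{"op": "move_arm", "data": {
  "moves": [
    [0.7,[0.002,0.003,0],[0,0,0]],
    [0.7,[0,0,0.02],[0,0,0]],
    [0.7,[0,0,0.02],[0,0,0]],
    [0.7,[0,0,0.02],[0,0,0]],
    [0.7,[0,0,0.02],[0,0,0]],
    [0.7,[0,0,0.015],[0,0,0]],
    [0.7,[0,0,0.015],[0,0,0]],
    [0.7,[0,0,0.007],[0,0,0]],
    [0.7,[0,0,0],[0,0,0]],
    [0.7,[0,0,0],[0,0,0]]
  ]
}}

```text
time: 2.65
eef_pos: [0.4668, -0.2013, 0.1643]
tcp_rot: [1.0, 0.019, -0.0, -0.0]
contact_force: [0.3, -0.5, 0.8]
opening: 0.703
finger_force: 0.0
```

Emit:
{"op": "move_arm", "data": {
  "moves": [
    [0.7,[0.002,-0.004,0],[0,0,0]],
    [0.7,[0,0,0],[0,0,0]],
    [0,[0,0,0],[0,0,0]],
    [0,[0,0,0],[0,0,0]],
    [0,[0,0,0],[0,0,0]],
    [0,[0,0,0],[0,0,0]],
    [0,[0,0,0],[0,0,0]],
    [0,[0,0,0],[0,0,0]],
    [0,[0,0,0],[0,0,0]],
    [0,[0,0,0],[0,0,0]]
  ],
  "grip_force": 30
}}

```text
time: 3.48
eef_pos: [0.4693, -0.1979, 0.1653]
tcp_rot: [1.0, 0.02, 0.001, 0.002]
contact_force: [-1.5, -6.0, 2.8]
opening: 0.312
finger_force: 29.7
```

Emit:
{"op": "move_arm", "data": {
  "moves": [
    [0,[0.005,0,-0.0138],[0,0,0]],
    [0,[0.0063,0,-0.0132],[0,0,0]],
    [0,[0.0076,0,-0.0125],[0,0,0]],
    [0,[0.0088,0,-0.0117],[0,0,0]],
    [0,[0.01,0,-0.0107],[0,0,0]],
    [0,[0.011,0,-0.0097],[0,0,0]],
    [0,[0.0119,0,-0.0085],[0,0,0]],
    [0,[0,0,0],[0,0,0]],
    [0,[0,0,0],[0,0,0]],
    [0,[0,0,0],[0,0,0]]
  ]
}}

```text
time: 4.32
eef_pos: [0.5287, -0.1954, 0.2444]
tcp_rot: [1.0, 0.02, -0.001, 0.001]
contact_force: [-2.7, -5.6, 1.8]
opening: 0.312
finger_force: 31.2
```

Emit:
{"op": "move_arm", "data": {
  "moves": [
    [0,[0.0127,0,-0.0073],[0,0,0]],
    [0,[0.0134,0,-0.006],[0,0,0]],
    [0,[0.0139,0,-0.0047],[0,0,0]],
    [0,[0.0143,0,-0.0032],[0,0,0]],
    [0,[0.0145,0,-0.0018],[0,0,0]],
    [0,[0.0146,0,-0.0003],[0,0,0]],
    [0,[0.0146,0,0.0011],[0,0,0]],
    [0,[0.0144,0,0.0026],[0,0,0]],
    [0,[0.0141,0,0.004],[0,0,0]],
    [0,[0.0136,0,0.0054],[0,0,0]]
  ]
}}

```text
time: 5.15
eef_pos: [0.6702, -0.1897, 0.2556]
tcp_rot: [1.0, 0.02, 0.001, 0.001]
contact_force: [0.5, -4.7, 2.8]
opening: 0.312
finger_force: 31.6
```

Emit:
{"op": "move_arm", "data": {
  "moves": [
    [0,[0.013,0,0.0067],[0,0,0]],
    [0,[0,0,0],[0,0,0]],
    [0,[0,0,0],[0,0,0]],
    [0,[0,0,0],[0,0,0]],
    [0,[0,0,0],[0,0,0]],
    [0,[0,0,0],[0,0,0]],
    [0,[0,0,0],[0,0,0]],
    [0,[0,0,0],[0,0,0]],
    [0,[0,0,0],[0,0,0]],
    [0,[0,0,0],[0,0,0]]
  ]
}}

```text
time: 5.98
eef_pos: [0.683, -0.1892, 0.249]
tcp_rot: [1.0, 0.02, 0.001, 0.001]
contact_force: [1.9, -4.5, 4.0]
opening: 0.31
finger_force: 31.8
```

```bash
python3 - <<'E'
from h import *
snap('side','d1.png',(220,60,420,260),3)
E
```

```text
(no output)
```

View pics/d1.png

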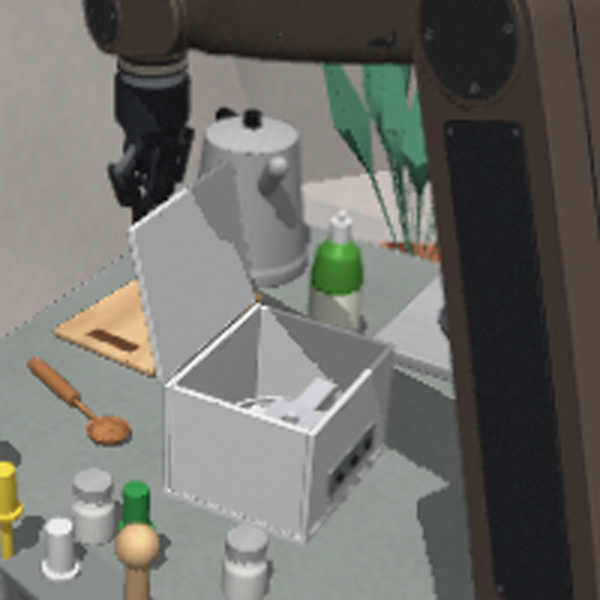

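The lid is past vertical and still held (lid edge from (130,230) to (235,165)). I release it and let it rest on its stop.

Emit:
{"op": "move_arm", "data": {
  "moves": [
    [0.8,[0,0,0],[0,0,0]],
    [0.8,[0,0,0],[0,0,0]],
    [0.8,[0,0,0],[0,0,0]],
    [0.8,[0,0,0],[0,0,0]],
    [0.8,[0,0,0],[0,0,0]],
    [0.8,[0.005,0,-0.02],[0,0,0]],
    [0.8,[0,0,-0.03],[0,0,0]],
    [0.8,[0,0,-0.04],[0,0,0]],
    [0.8,[0,0,-0.04],[0,0,0]],
    [0.8,[0,0,-0.03],[0,0,0]]
  ]
}}

```text
time: 6.87
eef_pos: [0.6875, -0.1876, 0.4119]
tcp_rot: [1.0, 0.02, 0.001, 0.0]
contact_force: [0.3, -0.7, 0.1]
opening: 0.799
finger_force: 0.0
```

```bash
python3 - <<'E'
from h import *
s=get_state();print(s['eef_pos'],s['contact_force'],s['qpos'])
snap('side','d2.png',(260,80,360,260),1)
snap('scene','s2.png',(180,80,300,190),1)
a=cv2.imread('pics/raw_d2.png')[90:240,250:360];b=cv2.imread('pics/raw_s2.png')[60:210,185:300]
r=lambda x:cv2.resize(x,(x.shape[1]*7//2,x.shape[0]*7//2),interpolation=cv2.INTER_CUBIC)
cv2.imwrite('pics/m2.png',np.hstack([r(a),r(b)]));print(r(a).shape)
E
```

```text
[ 0.68750947 -0.1876102   0.41190601] [ 0.33507205 -0.72882711  0.14531632] [-4.08600663e-01  3.02189533e-01  1.23616856e+00  3.98885356e-04
  1.60024323e+00  1.12209281e+00]
(525, 385, 3)
```

View pics/m2.png

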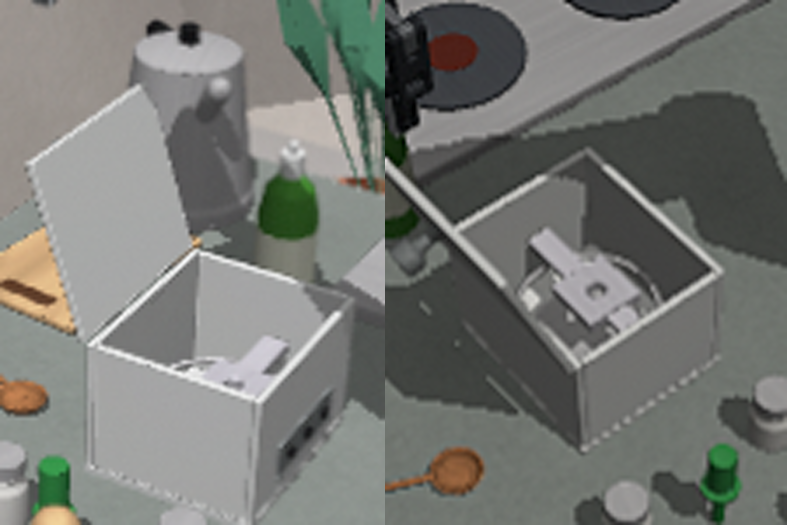

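The lid leans back on its stop. The eye is at (598,291) in the right half.

Emit:
{"op": "move_arm", "data": {
  "moves": [
    [0.8,[-0.03,0,0],[0,0,0]],
    [0.8,[-0.03,0,0],[0,0,0]],
    [0.8,[-0.03,0,0],[0,0,0]],
    [0.8,[-0.03,0,0],[0,0,0]],
    [0.8,[-0.03,0,0],[0,0,0]],
    [0.8,[-0.03,0.002,0.02],[0,0,0]],
    [0.8,[-0.03,0.002,0.03],[0,0,0]],
    [0.8,[-0.02,0.003,0.03],[0,0,0]],
    [0.8,[0,0,0.02],[0,0,0]],
    [0.8,[0,0,0],[0,0,0]]
  ]
}}

```text
time: 7.8
eef_pos: [0.4552, -0.2023, 0.3021]
tcp_rot: [1.0, 0.019, -0.004, -0.003]
contact_force: [-0.1, -0.5, -1.2]
opening: 0.799
finger_force: 0.0
```

```bash
python3 - <<'E'
from h import *
np.set_printoptions(precision=4,suppress=True)
s=get_state();print(list(s['eef_pos']),list(s['tcp_rot']),s['dq'])
snap('wrist','w3.png',f=1.5)
print('eye scene',atz('scene',245.86,143.1,.075))
E
```

```text
[np.float64(0.45515617923762625), np.float64(-0.20226896761348112), np.float64(0.3021091412790556)] [np.float64(0.9998000341689147), np.float64(0.019238706545495164), np.float64(-0.004283109490516879), np.float64(-0.0033791743644781733)] [ 0.015   0.0053 -0.1173  0.0002  0.0456  0.0041]
eye scene [ 0.509  -0.1918  0.075 ]
```

View pics/w3.png

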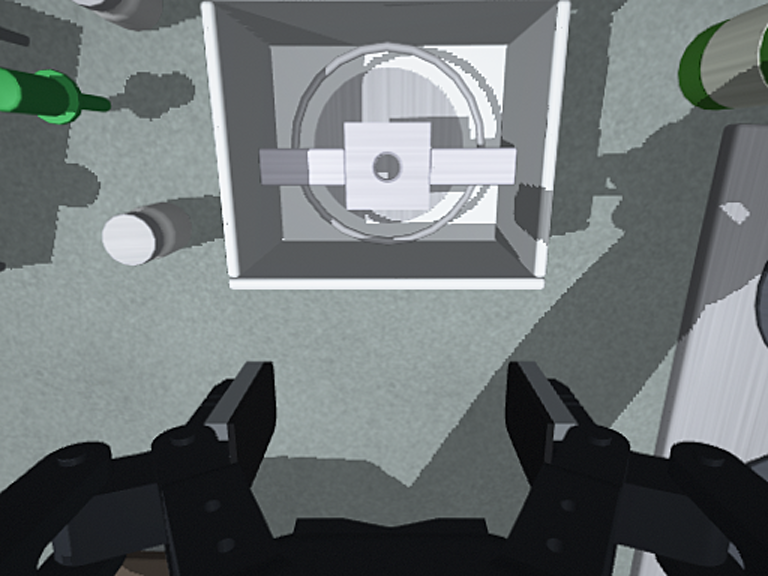

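The eye is at (387,166.5) in the wrist view, with the plate's corners at (344,123) and (431,209). The front rim's outer edge runs from (230,289) to (544,289).

```bash
python3 - <<'E'
from h import *
np.set_printoptions(precision=4,suppress=True)
s=dict(eef_pos=np.array([.455156,-.202269,.302109]),tcp_rot=[.9998,.019239,-.004283,-.003379])
f=lambda u,v,z:atz('wrist',u/1.5,v/1.5,z,s)
print('eye',f(387,166.5,.075),'plate',np.linalg.norm(f(344,123,.075)-f(431,123,.075)))
a,b=f(230,288,.14),f(544,288,.14);print(a,b,np.linalg.norm(a-b),(a+b)/2)
print(get_state()['eef_pos'])
E
```

```text
eye [ 0.5102 -0.1958  0.075 ] plate 0.060438172578384144
[ 0.4349 -0.1007  0.14  ] [ 0.4428 -0.2974  0.14  ] 0.19683296765124678 [ 0.4389 -0.199   0.14  ]
[ 0.4568 -0.203   0.3053]
```

```bash
python3 - <<'E'
from h import *
np.set_printoptions(precision=4,suppress=True)
print('green',tri(ray('scene',421/1.5,287/1.5),ray('side',398/1.5,337/1.5)))
print('yellow',tri(ray('scene',386/1.5,337/1.5),ray('side',332/1.5,327/1.5)))
print('yellow2',tri(ray('scene',495/1.5,388/1.5),ray('side',301/1.5,402/1.5)))
print('jar near maker',tri(ray('scene',445/1.5,259/1.5),ray('side',453/1.5,361/1.5)))
print('jar 2',tri(ray('scene',381/1.5,303/1.5),ray('side',376/1.5,333/1.5)))
print(get_state()['time'])
E
```

```text
green (array([0.5462, 0.0376, 0.1023]), np.float64(0.0003550884790360551))
yellow (array([0.6691, 0.0853, 0.1039]), np.float64(0.0007144263581556824))
yellow2 (array([0.5762, 0.2852, 0.1063]), np.float64(0.001800567926234374))
jar near maker (array([ 0.4457, -0.0035,  0.0625]), np.float64(0.0011832565293535724))
jar 2 (array([0.6202, 0.0033, 0.0617]), np.float64(0.007197577538240474))
7.85
```

Emit:
{"op": "move_arm", "data": {
  "moves": [
    [0.6,[0,0,0],[0,0,0.103]],
    [0.6,[0,0,0],[0,0,0.103]],
    [0.6,[0,0,0],[0,0,0.103]],
    [0.6,[-0.0035,-0.0291,0],[0,0,0]],
    [0.6,[-0.0035,-0.0291,0],[0,0,0]],
    [0.6,[-0.0035,-0.0291,0],[0,0,0]],
    [0.6,[-0.0035,-0.0291,0],[0,0,0]],
    [0.6,[-0.0035,-0.0291,0],[0,0,0]],
    [0.6,[-0.0035,-0.0291,0],[0,0,0]],
    [0.6,[-0.0035,-0.0291,0],[0,0,0]]
  ]
}}

```text
time: 8.68
eef_pos: [0.4904, 0.0006, 0.311]
tcp_rot: [0.991, -0.134, 0.002, -0.0]
contact_force: [1.3, -0.1, -0.4]
opening: 0.602
finger_force: 0.0
```

Emit:
{"op": "move_arm", "data": {
  "moves": [
    [0.6,[-0.0035,-0.0291,0],[0,0,0]],
    [0.6,[-0.0035,-0.0291,0],[0,0,0]],
    [0.6,[-0.0035,-0.0291,0],[0,0,0]],
    [0.6,[-0.0035,-0.0291,0],[0,0,0]],
    [0.6,[-0.0035,-0.0291,0],[0,0,0]],
    [0.6,[0,0,0.02],[0,0,0]],
    [0.6,[0,0,0.02],[0,0,0]],
    [0.6,[0,0,0],[0,0,0]],
    [0.6,[0,0,0],[0,0,0]],
    [0.6,[0,0,0],[0,0,0]]
  ]
}}

```text
time: 9.52
eef_pos: [0.512, 0.144, 0.2705]
tcp_rot: [0.991, -0.134, 0.001, -0.0]
contact_force: [-0.7, -0.8, -0.2]
opening: 0.596
finger_force: 0.0
```

```bash
python3 - <<'E'
from h import *
np.set_printoptions(precision=4,suppress=True)
s=get_state();print(list(s['eef_pos']),list(s['tcp_rot']),s['dq'])
import pickle;pickle.dump(s,open('s4.pkl','wb'))
snap('wrist','w4.png',f=1.5)
E
```

```text
[np.float64(0.511955825663279), np.float64(0.14398469619611998), np.float64(0.27052768039052016)] [np.float64(0.9909576508175137), np.float64(-0.134168518927493), np.float64(0.001274181555727906), np.float64(-0.00034536415608282464)] [-0.0065 -0.0118 -0.0076 -0.0001 -0.0058 -0.0015]
```

View pics/w4.png

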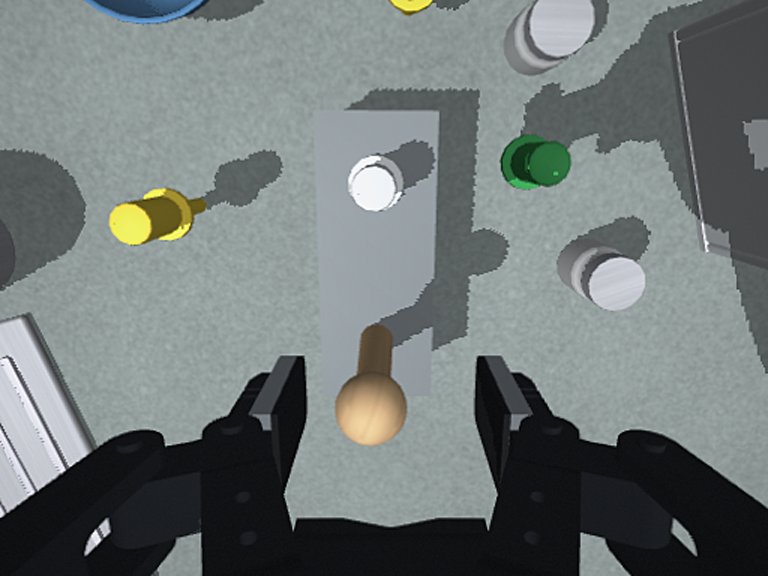

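The spindle's grip top is at (375,189), the collar's right edge near x=404, and the muddler ball at (370,408). The stand is aligned with the tool's x axis.

```bash
python3 - <<'E'
from h import *
import pickle
np.set_printoptions(precision=4,suppress=True)
s=pickle.load(open('s4.pkl','rb'))
f=lambda u,v,z:atz('wrist',u/1.5,v/1.5,z,s)
p=f(375,189,.129);print('top',p,'size',np.linalg.norm(f(351.5,189,.129)-f(397.5,189,.129)),'collar',f(376.5,182.5,.08))
for t in (p,np.array([.560,.144,.129])): print(R.from_quat(s['tcp_rot']).as_matrix().T@(t-s['eef_pos']))
E
```

```text
top [0.5607 0.1401 0.129 ] size 0.025508633255683904 collar [0.5614 0.1404 0.08  ]
[ 0.0477 -0.009   0.1417]
[ 0.046  -0.0126  0.1417]
```

Emit:
{"op": "move_arm", "data": {
  "moves": [
    [0.6,[0.016,-0.004,0],[0,0,0]],
    [0.6,[0.016,-0.003,0],[0,0,0]],
    [0.6,[0.015,-0.003,0],[0,0,0]],
    [0.6,[0,0,0.03],[0,0,0]],
    [0.6,[0,0,0.03],[0,0,0]],
    [0.6,[0,0,0.03],[0,0,0]],
    [0.6,[0,0,0.03],[0,0,0]],
    [0.6,[0,0,0.03],[0,0,0]],
    [0.6,[0,0,0.02],[0,0,0]],
    [0.6,[0,0,0.01],[0,0,0]]
  ]
}}

```text
time: 10.4
eef_pos: [0.5581, 0.1404, 0.0866]
tcp_rot: [0.991, -0.135, -0.001, 0.0]
contact_force: [-1.2, -1.0, -0.7]
opening: 0.599
finger_force: 0.0
```

Emit:
{"op": "move_arm", "data": {
  "moves": [
    [0.6,[0,0,0],[0,0,0]],
    [0.6,[0,0,0],[0,0,0]],
    [0.6,[0,0,0],[0,0,0]],
    [0.3,[0,0,0],[0,0,0]],
    [0.1,[0,0,0],[0,0,0]],
    [0,[0,0,0],[0,0,0]],
    [0,[0,0,0],[0,0,0]],
    [0,[0,0,0],[0,0,0]],
    [0,[0,0,0],[0,0,0]],
    [0,[0,0,0],[0,0,0]]
  ],
  "grip_force": 40
}}

```text
time: 11.23
eef_pos: [0.5601, 0.1409, 0.0905]
tcp_rot: [0.991, -0.134, 0.002, -0.0]
contact_force: [0.1, -1.0, 6.5]
opening: 0.29
finger_force: 39.8
```

Emit:
{"op": "move_arm", "data": {
  "moves": [
    [0,[0,0,-0.01],[0,0,0]],
    [0,[0,0,-0.02],[0,0,0]],
    [0,[0,0,-0.025],[0,0,0]],
    [0,[0,0,-0.025],[0,0,0]],
    [0,[0,0,-0.025],[0,0,0]],
    [0,[0,0,-0.025],[0,0,0]],
    [0,[0,0,-0.025],[0,0,0]],
    [0,[0,0,-0.025],[0,0,0]],
    [0,[0,0,-0.01],[0,0,0]],
    [0,[0,0,0],[0,0,0]]
  ]
}}

```text
time: 12.07
eef_pos: [0.56, 0.1412, 0.282]
tcp_rot: [0.991, -0.134, 0.003, -0.001]
contact_force: [0.1, 0.8, -1.4]
opening: 0.291
finger_force: 40.1
```

Emit:
{"op": "move_arm", "data": {
  "moves": [
    [0,[0.002,0.017,0],[0,0,0]],
    [0,[0.003,0.025,0],[0,0,0]],
    [0,[0.003,0.025,0],[0,0,0]],
    [0,[0.003,0.025,0],[0,0,0]],
    [0,[0.003,0.025,0],[0,0,0]],
    [0,[0.003,0.025,0],[0,0,0]],
    [0,[0.003,0.025,0],[0,0,0]],
    [0,[0.003,0.025,0],[0,0,0]],
    [0,[0.003,0.025,0],[0,0,0]],
    [0,[0.003,0.025,0],[0,0,0]]
  ]
}}

```text
time: 12.9
eef_pos: [0.5209, -0.1007, 0.2756]
tcp_rot: [0.991, -0.134, -0.002, -0.001]
contact_force: [-0.2, -0.3, -1.5]
opening: 0.292
finger_force: 40.1
```

Emit:
{"op": "move_arm", "data": {
  "moves": [
    [0,[0.003,0.025,0],[0,0,0]],
    [0,[0.003,0.025,0],[0,0,0]],
    [0,[0.003,0.025,0],[0,0,0]],
    [0,[0.003,0.02,0],[0,0,0]],
    [0,[0,0,0],[0,0,0]],
    [0,[0,0,0],[0,0,0]],
    [0,[0,0,0],[0,0,0]],
    [0,[0,0,0],[0,0,0]],
    [0,[0,0,0],[0,0,0]],
    [0,[0,0,0],[0,0,0]]
  ]
}}

```text
time: 13.73
eef_pos: [0.5088, -0.194, 0.2784]
tcp_rot: [0.991, -0.134, -0.0, -0.0]
contact_force: [0.9, 0.4, -1.8]
opening: 0.294
finger_force: 40.2
```

```bash
python3 - <<'E'
from h import *
import pickle
np.set_printoptions(precision=4,suppress=True)
s=get_state();print(s['time'],s['eef_pos'],s['tcp_rot'],s['dq'],s['opening'])
pickle.dump(s,open('s5.pkl','wb'))
for n in('wrist','scene','side'): cv2.imwrite(f'pics/raw5{n}.png',read_camera(n)[:,:,::-1])
g=lambda n,x,y,w,h,f:cv2.resize(cv2.imread(f'pics/raw5{n}.png')[y:y+h,x:x+w],(int(w*f),int(h*f)),interpolation=cv2.INTER_CUBIC)
A=g('wrist',130,50,266,334,1.5)   # 399x501
B=g('scene',200,70,90,100,2.5*1);C=g('side',290,90,100,100,2.5)
for n,e in(('scene',[.511,-.1955,.075]),('side',[.511,-.1955,.075])): print(n,proj(n,e))
P=np.zeros((501,800,3),np.uint8);P[:A.shape[0],:A.shape[1]]=A;P[:250,400:400+B.shape[1]]=B;P[250:500,400:400+C.shape[1]]=C
cv2.imwrite('pics/m5.png',P)
E
```

```text
13.7333 [ 0.5088 -0.194   0.2784] [ 0.991  -0.1335 -0.0001 -0.0001] [-0.0038 -0.0017 -0.0052  0.0004 -0.0008 -0.0014] 0.29401586918127304
scene [244.7035 142.6958]
side [315.5208 198.5934]
```

View pics/m5.png

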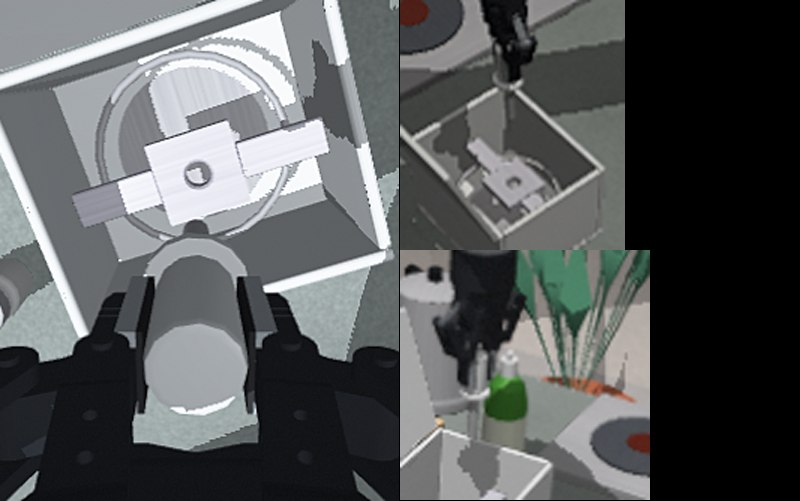

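The wrist view shows the eye at (199.5,174.5), the rod's tip edge at (196,221), the collar's far edge at (195,236) and the grip's top at (196,366). The spindle hangs straight.

```bash
python3 - <<'E'
from h import *
import pickle
np.set_printoptions(precision=4,suppress=True)
s=pickle.load(open('s5.pkl','rb'));M=R.from_quat(s['tcp_rot']).as_matrix()
def f(u,v,ztool):
    o,d=ray('wrist',130+u/1.5,50+v/1.5,s);o=M.T@(o-s['eef_pos']);d=M.T@d
    return o+d*(ztool-o[2])/d[2]
print('rod tip far edge (x-.006)',f(196,221,.075),'collar far (x-.018)',f(195,236,.015),f(195,236,.009),'grip top c',f(196,366,-.039),'L/R',f(145,366,-.039),f(247,366,-.039))
e=atz('wrist',130+199.5/1.5,50+174.5/1.5,.075,s);print('eye',e, 'tool',M.T@(e-s['eef_pos']),'est tool',M.T@(np.array([.511,-.1955,.075])-s['eef_pos']))
E
```

```text
rod tip far edge (x-.006) [ 0.0054 -0.0002  0.075 ] collar far (x-.018) [ 0.0179 -0.0007  0.015 ] [ 0.0199 -0.0007  0.009 ] grip top c [ 0.004  -0.0004 -0.039 ] L/R [ 0.004  -0.0122 -0.039 ] [ 0.004   0.0114 -0.039 ]
eye [ 0.5097 -0.1966  0.075 ] tool [0.0016 0.0024 0.2034] est tool [0.0025 0.0009 0.2034]
```

Emit:
{"op": "move_arm", "data": {
  "moves": [
    [0,[0.0018,0.0018,0],[0,0,0]],
    [0,[0,0,0.015],[0,0,0]],
    [0,[0,0,0.02],[0,0,0]],
    [0,[0,0,0.02],[0,0,0]],
    [0,[0,0,0.02],[0,0,0]],
    [0,[0,0,0.02],[0,0,0]],
    [0,[0,0,0.018],[0,0,0]],
    [0,[0,0,0.006],[0,0,0]],
    [0,[0,0,0],[0,0,0]],
    [0,[0,0,0],[0,0,0]]
  ]
}}

```text
time: 14.72
eef_pos: [0.5103, -0.1973, 0.16]
tcp_rot: [0.991, -0.134, 0.0, 0.0]
contact_force: [0.9, 0.4, -2.0]
opening: 0.288
finger_force: 40.2
```

```bash
python3 - <<'E'
from h import *
import pickle
np.set_printoptions(precision=4,suppress=True)
s=get_state();print(s['time'],s['eef_pos'],s['tcp_rot'],s['contact_force'])
pickle.dump(s,open('s6.pkl','wb'))
for n in('wrist','scene','side'): cv2.imwrite(f'pics/raw6{n}.png',read_camera(n)[:,:,::-1])
g=lambda n,x,y,w,h,f:cv2.resize(cv2.imread(f'pics/raw6{n}.png')[y:y+h,x:x+w],(int(w*f),int(h*f)),interpolation=cv2.INTER_CUBIC)
P=np.hstack([g('wrist',210,110,100,150,4),g('scene',215,95,60,90,400/60*1)[:600]])
cv2.imwrite('pics/m6.png',P);print(P.shape)
E
```

```text
14.7167 [ 0.5103 -0.1973  0.16  ] [ 0.9909 -0.1342  0.0002  0.0001] [ 0.8728  0.3989 -2.0019]
(600, 800, 3)
```

View pics/m6.png

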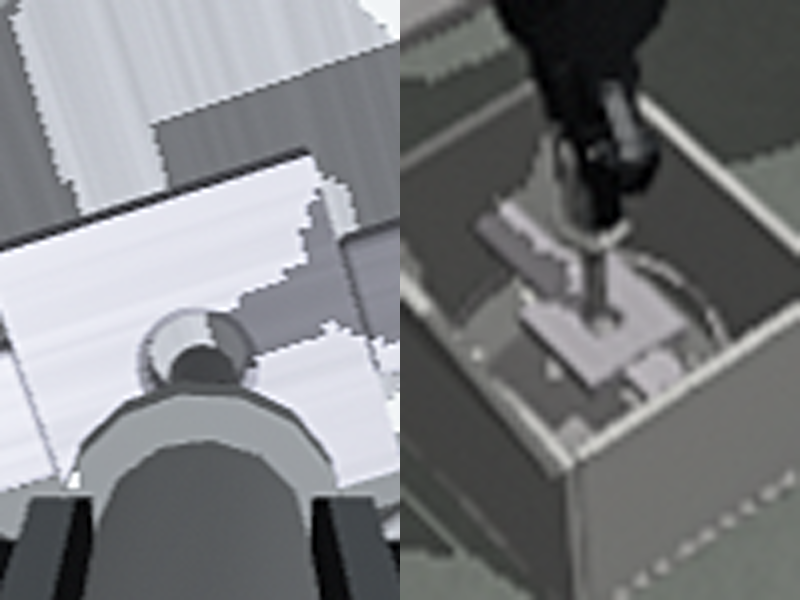

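The wrist crop shows the chamfered eye (x from 137 to 257, far edge y=308) and the rod tip (x from 170 to 240, far edge y=343). The rod is slightly right of the centre.

```bash
python3 - <<'E'
from h import *
import pickle
np.set_printoptions(precision=4,suppress=True)
s=pickle.load(open('s6.pkl','rb'));M=R.from_quat(s['tcp_rot']).as_matrix()
def f(u,v,z):
    return M.T@(atz('wrist',210+u/4,110+v/4,z,s)-s['eef_pos'])
a,b=f(137,370,.075),f(257,370,.075);print('eye y',(a+b)[1]/2,'d',(b-a)[1],'x',f(197,308,.075)[0]+.011)
a,b=f(170,375,.0845),f(240,375,.0845);print('rod y',(a+b)[1]/2,'d',(b-a)[1],'x',f(205,343,.0845)[0]+.006)
E
```

```text
eye y -0.0012396352359341344 d 0.021286107091392746 x 0.02102764455575892
rod y 0.00014884234676593427 d 0.011908996291057137 x 0.012392250499496438
```

Emit:
{"op": "move_arm", "data": {
  "moves": [
    [0,[-0.0012,-0.0014,0],[0,0,0]],
    [0,[0,0,0],[0,0,0]],
    [0,[0,0,0.005],[0,0,0]],
    [0,[0,0,0.005],[0,0,0]],
    [0,[0,0,0.005],[0,0,0]],
    [0,[0,0,0.005],[0,0,0]],
    [0,[0,0,0.005],[0,0,0]],
    [0,[0,0,0],[0,0,0]],
    [0,[0,0,0],[0,0,0]],
    [0,[0,0,0],[0,0,0]]
  ]
}}

```text
time: 15.7
eef_pos: [0.5093, -0.1954, 0.1345]
tcp_rot: [0.991, -0.134, 0.0, 0.0]
contact_force: [0.2, -0.3, -1.1]
opening: 0.29
finger_force: 40.1
```

Emit:
{"op": "move_arm", "data": {
  "moves": [
    [0,[0,0,0.008],[0,0,0]],
    [0,[0,0,0.008],[0,0,0]],
    [0,[0,0,0.008],[0,0,0]],
    [0,[0,0,0.008],[0,0,0]],
    [0,[0,0,0.006],[0,0,0]],
    [0,[0,0,0.002],[0,0,0]],
    [0,[0,0,0.001],[0,0,0]],
    [0,[0,0,0.001],[0,0,0]],
    [0,[0,0,0],[0,0,0]],
    [0,[0,0,0],[0,0,0]]
  ]
}}

```text
time: 16.53
eef_pos: [0.5095, -0.1956, 0.0929]
tcp_rot: [0.991, -0.134, 0.0, 0.0]
contact_force: [0.7, 0.1, -0.5]
opening: 0.294
finger_force: 40.2
```

Emit:
{"op": "move_arm", "data": {
  "moves": [
    [0,[0,0,0.001],[0,0,0]],
    [0,[0,0,0.001],[0,0,0]],
    [0,[0,0,0.0005],[0,0,0]],
    [0,[0,0,0],[0,0,0]],
    [0,[0,0,0],[0,0,0]],
    [0,[0,0,0],[0,0,0]],
    [0,[0,0,0],[0,0,0]],
    [0,[0,0,0],[0,0,0]],
    [0,[0,0,0],[0,0,0]],
    [0,[0,0,0],[0,0,0]]
  ]
}}

```text
time: 17.37
eef_pos: [0.5094, -0.1955, 0.0906]
tcp_rot: [0.991, -0.134, 0.0, 0.0]
contact_force: [-2.0, 1.0, 5.0]
opening: 0.294
finger_force: 40.7
```

Emit:
{"op": "move_arm", "data": {
  "moves": [
    [0.4,[0,0,0],[0,0,0]],
    [0.5,[0,0,0],[0,0,0]],
    [0.6,[0,0,0],[0,0,0]],
    [0.6,[0,0,0],[0,0,0]],
    [0.6,[0,0,0],[0,0,0]],
    [0.6,[0,0,-0.01],[0,0,0]],
    [0.6,[0,0,-0.02],[0,0,0]],
    [0.6,[0,0,-0.03],[0,0,0]],
    [0.6,[0,0,-0.04],[0,0,0]],
    [0.6,[0,0,-0.04],[0,0,0]]
  ]
}}

```text
time: 18.2
eef_pos: [0.5085, -0.1949, 0.2312]
tcp_rot: [0.991, -0.134, -0.001, -0.0]
contact_force: [-0.0, -0.6, 0.3]
opening: 0.601
finger_force: 0.0
```

Emit:
{"op": "move_arm", "data": {
  "moves": [
    [0.6,[0,0,-0.03],[0,0,0]],
    [0.6,[-0.02,0,0],[0,0,0]],
    [0.6,[-0.02,0,0],[0,0,0]],
    [0.6,[-0.02,0,0],[0,0,0]],
    [0.6,[0,0,0],[0,0,0]],
    [0.6,[0,0,0],[0,0,0]],
    [0.6,[0,0,0],[0,0,0]],
    [0.6,[0,0,0],[0,0,0]],
    [0.6,[0,0,0],[0,0,0]],
    [0.6,[0,0,0],[0,0,0]]
  ]
}}

```text
time: 19.03
eef_pos: [0.4518, -0.1796, 0.2598]
tcp_rot: [0.991, -0.134, -0.0, -0.0]
contact_force: [-0.2, 0.0, 0.1]
opening: 0.602
finger_force: 0.0
```

```bash
python3 - <<'E'
from h import *
np.set_printoptions(precision=4,suppress=True)
s=get_state();print(s['time'],s['eef_pos'],s['contact_force'])
for n in('wrist','scene','side'): cv2.imwrite(f'pics/raw7{n}.png',read_camera(n)[:,:,::-1])
g=lambda n,x,y,w,h,f:cv2.resize(cv2.imread(f'pics/raw7{n}.png')[y:y+h,x:x+w],(int(w*f),int(h*f)),interpolation=cv2.INTER_CUBIC)
P=np.hstack([g('scene',200,60,100,150,4),g('side',265,90,100,150,4)])
cv2.imwrite('pics/m7.png',P)
E
```

```text
19.0333 [ 0.4518 -0.1796  0.2598] [-0.16    0.0165  0.0988]
```

View pics/m7.png

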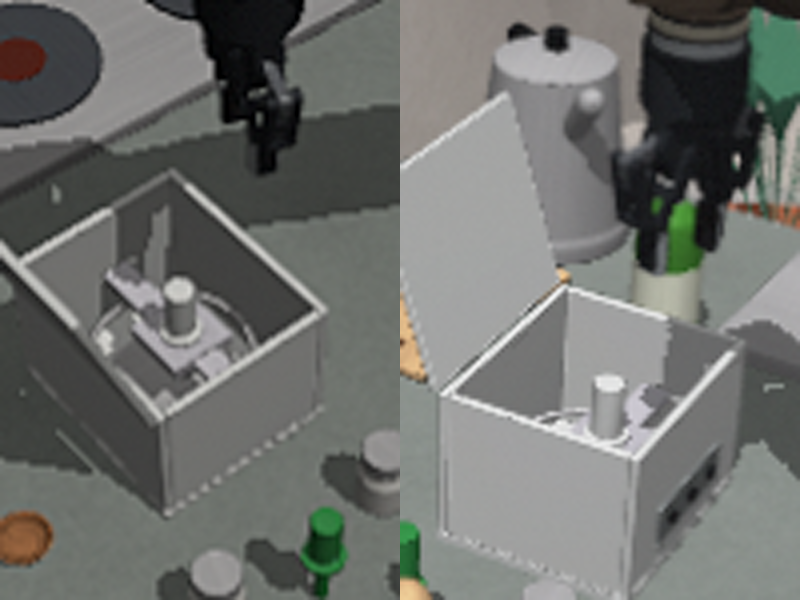

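The spindle stands upright with its collar flat on the plate, at (181,320) in the scene half. The lid is still back on its stop and the gripper is clear.

```bash
python3 -c "
from plant import *
print(sign_off())"
```

```text
the job is handed in; nothing more can be done
None
```

The lid rests open on its stop, the spindle stands upright in the eye with its collar flat on the bridge, and the job was handed in after about 19 s of robot time; the hand-in returned no verdict.

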